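Release the latched key of the lamp box

TASK

One of the four identical keys on the bakelite box has been left latched down, so the lamp socket is live. With the fingertips tap each key lightly, in order starting at the key next to the socket and without pushing any key in, to find the one that is latched; then press that key firmly so that it pops up, leaving all four keys raised. Do not disturb the bowl, the scribe, the shell fish or the bone chip.

Things in the scene. Friction and masses are not known exactly. Their poses are not given: they have to be found in the camera images.
- keybox: Dark brown bakelite key box fixed to the bench, 110 mm (x) by 256 mm (y, from -100 to +156) by 45 mm high. Origin: on the bench under the middle of the row of keys, z up. The four keys stand in a row along its y axis, centres at x = 0, y = +66, +22, -22, -66 mm; the one at +66 is next to the socket. A raised key's top is 57 mm above the bench, a latched one's 54 mm.
- socket (a point): Centre of the mouth of the empty brass bayonet lamp socket that stands on the box at its x = 0, y = +126 mm: 52 mm wide foot, 33 mm wide shell, mouth 83 mm above the bench.
- key_a: One of four identical ivory keys; the letter tells neither place nor state. Top 36 mm (box x) by 30 mm (box y), 14 mm gaps; origin: centre of its top. Moves straight down. Raised: yields at 2 N, then 1.2 N per mm, stop at 7 mm; over 4.5 mm is pushed in. Latched: 3 mm lower, solid to 5 N; pressed (about 12 N) to 51.5 mm above the bench or lower (stop 50) it lets go and rises with the finger.
- key_b: One of four identical ivory keys; the letter tells neither place nor state. Top 36 mm (box x) by 30 mm (box y), 14 mm gaps; origin: centre of its top. Moves straight down. Raised: yields at 2 N, then 1.2 N per mm, stop at 7 mm; over 4.5 mm is pushed in. Latched: 3 mm lower, solid to 5 N; pressed (about 12 N) to 51.5 mm above the bench or lower (stop 50) it lets go and rises with the finger.
- key_c: One of four identical ivory keys; the letter tells neither place nor state. Top 36 mm (box x) by 30 mm (box y), 14 mm gaps; origin: centre of its top. Moves straight down. Raised: yields at 2 N, then 1.2 N per mm, stop at 7 mm; over 4.5 mm is pushed in. Latched: 3 mm lower, solid to 5 N; pressed (about 12 N) to 51.5 mm above the bench or lower (stop 50) it lets go and rises with the finger.
- key_d: One of four identical ivory keys; the letter tells neither place nor state. Top 36 mm (box x) by 30 mm (box y), 14 mm gaps; origin: centre of its top. Moves straight down. Raised: yields at 2 N, then 1.2 N per mm, stop at 7 mm; over 4.5 mm is pushed in. Latched: 3 mm lower, solid to 5 N; pressed (about 12 N) to 51.5 mm above the bench or lower (stop 50) it lets go and rises with the finger.
- bowl: Loose lacquered coconut bowl, 110 mm wide, 50 mm high; origin at the centre of its underside. To be left alone.
- scribe: Loose steel scribe lying along its x axis, 140 mm long, 9 mm thick; origin under its middle. To be left alone.
- fish: Loose flat shell fish inlay, 62 mm by 34 mm, 4 mm thick; origin under its middle. To be left alone.
- chip: Loose bone polishing chip, 46 by 18 by 6 mm; origin at the centre of its underside. To be left alone.

How it is judged (in metres and radians):
On the way, in this order (a step that is already met when the one before it is completed fails the run):
1. the first key counted from the socket is tapped with the fingers (((y of key_a in the frame of keybox between 0.044 and 0.088 m and contact force between the fingers and key_a above 0.4 N) or (y of key_b in the frame of keybox between 0.044 and 0.088 m and contact force between the fingers and key_b above 0.4 N) or (y of key_c in the frame of keybox between 0.044 and 0.088 m and contact force between the fingers and key_c above 0.4 N) or (y of key_d in the frame of keybox between 0.044 and 0.088 m and contact force between the fingers and key_d above 0.4 N))), for 0.03 s.
2. the second key counted from the socket is tapped with the fingers (((y of key_a in the frame of keybox between 0 and 0.044 m and contact force between the fingers and key_a above 0.4 N) or (y of key_b in the frame of keybox between 0 and 0.044 m and contact force between the fingers and key_b above 0.4 N) or (y of key_c in the frame of keybox between 0 and 0.044 m and contact force between the fingers and key_c above 0.4 N) or (y of key_d in the frame of keybox between 0 and 0.044 m and contact force between the fingers and key_d above 0.4 N))), for 0.03 s.
3. the third key counted from the socket is tapped with the fingers (((y of key_a in the frame of keybox between -0.044 and 0 m and contact force between the fingers and key_a above 0.4 N) or (y of key_b in the frame of keybox between -0.044 and 0 m and contact force between the fingers and key_b above 0.4 N) or (y of key_c in the frame of keybox between -0.044 and 0 m and contact force between the fingers and key_c above 0.4 N) or (y of key_d in the frame of keybox between -0.044 and 0 m and contact force between the fingers and key_d above 0.4 N))), for 0.03 s.
4. the fourth key counted from the socket is tapped with the fingers (((y of key_a in the frame of keybox between -0.088 and -0.044 m and contact force between the fingers and key_a above 0.4 N) or (y of key_b in the frame of keybox between -0.088 and -0.044 m and contact force between the fingers and key_b above 0.4 N) or (y of key_c in the frame of keybox between -0.088 and -0.044 m and contact force between the fingers and key_c above 0.4 N) or (y of key_d in the frame of keybox between -0.088 and -0.044 m and contact force between the fingers and key_d above 0.4 N))), for 0.03 s.
5. the latched key has popped up, so all four keys are raised (z of each of key_a, key_b, key_c, key_d in the frame of keybox above 0.056 m), for 0.2 s.
At the end, for the whole second after the job is handed in: All four keys are raised (tops within 1 mm of 57 mm above the bench) and at rest, and nothing touches them (all of step 5 and linear speed of each of key_a, key_b, key_c, key_d below 0.01 m/s).
It fails at once if a raised key is pushed in by more than 4.5 mm ((z of key_a in the frame of keybox below 0.0525 m and distance of key_a from where it was at the start of the episode above 0.0045 m) or (z of key_b in the frame of keybox below 0.0525 m and distance of key_b from where it was at the start of the episode above 0.0045 m) or (z of key_c in the frame of keybox below 0.0525 m and distance of key_c from where it was at the start of the episode above 0.0045 m) or (z of key_d in the frame of keybox below 0.0525 m and distance of key_d from where it was at the start of the episode above 0.0045 m)).
It fails at once if the bowl, scribe, shell fish or bone chip is moved by more than 15 mm (distance of any of bowl, scribe, fish, chip from where it was at the start of the episode above 0.015 m).
It also fails if it takes over 51 s, if anything falls off the work surface, if the arm or the gripper's body presses on something with over 40 N, if the wrist force passes 120 N, or if a joint passes its speed limit or range.

ROBOT

A 6-joint arm with a two-finger parallel gripper is mounted at the origin on the work surface. World frame = base frame: x ahead of the robot, y to its left, z up, the work surface at z = 0. Lengths are in mm, angles in degrees, forces in N, time in s.
With the tool pointing down it reaches from about 150 to 775 mm from the base axis. Payload 6.1 kg.
Tool frame: the origin (TCP) lies at the very end of the fingers, on their centre line; the grasp point (between the pads) lies 19 mm behind it; z points along the fingers, y is the line along which they close (so a half turn about z gives the same grasp; the last joint's range is limited). The gripper opens to 85 mm and grips with 20 to 120 N. Pads are 22 mm wide; open, the fingers measure 114 mm over their backs; the gripper's body (76 mm by 85 mm) begins 54 mm behind the grasp point. The pads swing forward as they close: fully open they stand 13 mm farther back than shut.
Start: joints at [-74.198, 7.208, -2.269, 80.523, 0, 90], TCP at [142.96, -505.144, 198.695] pointing down, gripper open.
Joint ranges: [-155.77, 155.77], [-54.66, 111.73], [-72.52, 77.12], [-102.08, 115.82], [-83.92, 84.16], [-180, 180]. Speed limits (degrees/s): [136.94, 136.94, 172.46, 180, 180, 180].

INTERFACE

Orientations are given as [roll, pitch, yaw] about the fixed x, y, z axes, in that order (R = Rz(yaw) Ry(pitch) Rx(roll)).
In Python, from bench import readout, imaging, workorder gives the robot as it stands.
- The arm moves only by the tool arm_command, never from a script. Its argument "rows" is a list of rows, each an object of numbers: "x", "y", "z": the shift along the tool's x, y, z in cm; "ax", "ay", "az": the turn, a rotation vector about the tool's x, y, z in rad; "claw": the finger opening in cm, from 0 to 8.54. In form: [{"x": .., "y": .., "z": .., "ax": .., "ay": .., "az": .., "claw": ..}, ...]. A call has 1 to 10 rows; each row is the pose to reach, as a shift and turn from the pose commanded when the call began, along the tool's axes at that moment; what a row does not reach only later rows make up. A row lasts 1/12 s, in which the tool goes at most 41.7 mm and 7.16 degrees, less where a joint would pass 70% of its speed; a pose out of reach is approached as far as the arm can. A call with a gripper value outside its range is refused whole. The fingers move at their own pace and stop on an object; the grip force is fixed at half the most. Time passes only in rows, so rows that repeat a pose let the fingers close. It gives the time, the measured TCP pose, the force, the opening and the grip force at its end, in the units of the state.
- readout.read_state(): the state, without advancing time (a new reading comes with each control period).
- imaging.grab_frame(name): name is "scene" or "top"; returns the picture (420x560x3 uint8, blue, green, red); there is no depth.
- imaging.get_calibration(name): a dict with "intrinsics" (3x3 intrinsics, pixels), "rvec" (rotation vector, rad) and "tvec" (3), from world to camera coordinates, as OpenCV has them. Camera axes: x right, y down, z forward; pixel columns grow to the right and rows downward; lengths in mm; the calibration is good to about 2 mm. A picture is of the moment at which its call begins. get_calibration takes no time and is no camera call.
- workorder.close_job(): hands the job in; it is judged then, once.
The state is a dict: "clock": time; "qpos": joint angles; "joint_vel": joint speeds; "tau": joint torques, N m; "eef_pos": TCP position; "tcp_rot": TCP orientation; "wrist_force": force on the tool from outside, world axes, zero at the start; "wrist_torque": the same for the moment, N m; "grip_width": finger opening in mm; "gripper_force": force on a finger pad.
Only numpy, scipy, OpenCV 4.12 (cv2) and the standard library are available. Lean on these libraries where they do the work, as an engineer would, in place of code of your own. Each camera call takes 0.05 s, during which the arm holds its last target. There are 200 camera calls.

## Working session

There is one attempt and no reset: what is moved stays moved. The work goes in short steps, Python scripts to look and compute and a tool call to move; the robot and the scene stay as the last step left them, time stands still between calls to the robot, and variables do not carry over. Pictures are saved under pics/ and viewed, at most 10 in all, crops included, and the job is handed in when it is done.

Besides the shell and the picture viewer there is one more tool, called by a JSON object that holds its "fn" and its "kwargs". arm_command: Moves the arm, as the interface text tells. Its arguments: {"type":"object","properties":{"rows":{"type":"array","items":{"type":"object","properties":{"x":{"type":"number"},"y":{"type":"number"},"z":{"type":"number"},"ax":{"type":"number"},"ay":{"type":"number"},"az":{"type":"number"},"claw":{"type":"number"}}}}},"required":["rows"]}

```bash
mkdir -p pics && python3 - <<'E'
from bench import readout, imaging
import cv2
for n in("scene","top"):
    cv2.imwrite(f"pics/{n}0.png",imaging.grab_frame(n)); print(imaging.get_calibration(n))
print(readout.read_state())
E
```

```text
{'intrinsics': array([[496.22254224,   0.        , 276.29215783],
       [  0.        , 496.22254224, 211.14494703],
       [  0.        ,   0.        ,   1.        ]]), 'rvec': array([ 1.26947502,  2.2978434 , -0.89888624]), 'tvec': array([ 286.69818068, -346.37872194, 1351.80798883])}
{'intrinsics': array([[424.4256738 ,   0.        , 280.08126215],
       [  0.        , 424.4256738 , 205.46164451],
       [  0.        ,   0.        ,   1.        ]]), 'rvec': array([ 2.2056442 , -2.15203492,  0.15845812]), 'tvec': array([ 11.87922627, 610.60617843, 669.04900192])}
{'clock': 0.1, 'qpos': array([-7.41993403e+01,  7.23919827e+00, -2.31894475e+00,  8.05234408e+01,
       -4.77385660e-04,  8.99997495e+01]), 'joint_vel': array([ 0.00103783, -0.12425872,  0.15667549, -0.07841178,  0.04110953,
       -0.05930125]), 'tau': array([ 1.82764867e-03, -4.36900842e+01,  3.53606880e+01,  1.36084415e-02,
       -8.82254380e-05, -6.63319383e-06]), 'eef_pos': array([ 142.8420128 , -504.78082595,  198.0070644 ]), 'tcp_rot': array([-1.79918416e+02,  4.77028473e-04,  1.58009109e+01]), 'wrist_force': array([-0.53785114, -0.14254525,  0.41801792]), 'wrist_torque': array([ 0.00044186,  0.03073661, -0.00445544]), 'gripper_force': 0.0, 'grip_width': 85.58142562053426}
```

View pics/scene0.png

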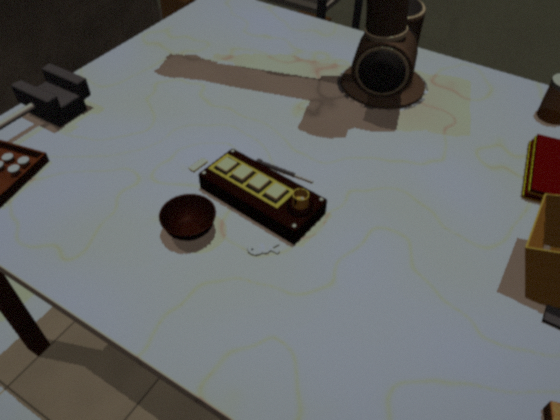

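View pics/top0.png

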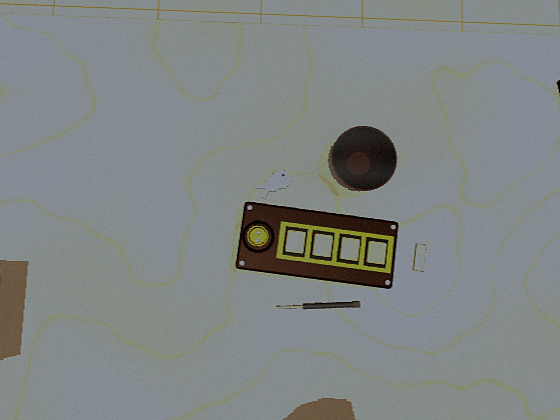

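The scene view shows the box mid-bench. In the top view the socket is at about (258,236) and the keys at about (296,242), (322,245), (350,248) and (377,252). The bowl is at (363,158), the scribe at (320,305), the fish at (277,181) and the chip at (420,257).

```bash
cat > h.py <<'E'
import cv2, numpy as np
from bench import imaging, readout
def ray(name,px,z):
    c=imaging.get_calibration(name); R=cv2.Rodrigues(c["rvec"])[0]; t=np.ravel(c["tvec"])
    d=R.T@np.linalg.inv(c["intrinsics"])@np.array([*px,1.]); o=-R.T@t
    return o+d*(z-o[2])/d[2]
def show():
    s=readout.read_state()
    for k in("clock","eef_pos","tcp_rot","wrist_force","grip_width"): print(k,np.round(s[k],2))
E
python3 - <<'E'
from h import *
im=cv2.imread("pics/top0.png"); hsv=cv2.cvtColor(im,cv2.COLOR_BGR2HSV)
roi=np.zeros(im.shape[:2],np.uint8); cv2.fillPoly(roi,[np.array([[280,224],[392,238],[389,271],[277,258]])],255)
m=((hsv[...,1]<90)&(hsv[...,2]>110)&(roi>0)).astype(np.uint8)
n,l,st,ce=cv2.connectedComponentsWithStats(m)
K=[]
for i in range(1,n):
    if st[i,4]>80: K.append((ce[i],st[i]))
K.sort(key=lambda k:k[0][0]); P=[]
for c,s in K: p=ray("top",c,57); P.append(p); print(np.round(c,1),s,np.round(p,1))
P=np.array(P); d=P[-1]-P[0]; print("len",np.linalg.norm(d)/132,"yaw of box +y",np.degrees(np.arctan2(-d[1],-d[0])),P.mean(0))
for n_,px,z in(("sock",(258,236),83),("bowl",(363,158),50),("scribeL",(277,306),5),("scribeR",(360,304),5),("chip",(420,257),6),("fish",(277,181),4)): print(n_,np.round(ray("top",px,z)))
for px in((249,208),(393,226),(388,282),(241,263)):print(np.round(ray("top",px,45)))
E
```

```text
[295.1 241.3] [286 231  19  22 348] [550.8   2.4  57. ]
[322.5 245. ] [313 234  20  23 346] [546.1 -41.3  57. ]
[349.8 248.5] [341 238  19  22 340] [541.4 -84.9  57. ]
[376.5 252.2] [368 242  18  22 336] [ 536.6 -127.9   57. ]
len 0.9929989693247456 yaw of box +y 83.7446340293201 [543.72645523 -62.90881865  57.        ]
sock [557.  61.  83.]
bowl [ 691. -108.   50.]
scribeL [443.  27.   5.]
scribeR [ 449. -113.    5.]
chip [ 531. -217.    6.]
fish [656.  32.   4.]
[603.  78.  45.]
[ 580. -158.   45.]
[ 489. -150.   45.]
[515.  88.  45.]
```

{"fn": "arm_command", "kwargs": {"rows": [{"x": 5.3,"y": -3.8,"z": 0.4,"az": -0.119,"claw": 0},{"x": 10,"y": -7.1,"z": 0.8,"az": -0.238,"claw": 0},{"x": 13,"y": -9.3,"z": 1.2,"az": -0.357,"claw": 0},{"x": 16.5,"y": -11.7,"z": 1.6,"az": -0.476,"claw": 0},{"x": 20,"y": -14.2,"z": 2,"az": -0.595,"claw": 0},{"x": 23,"y": -16.4,"z": 2.4,"az": -0.714,"claw": 0},{"x": 26.5,"y": -18.8,"z": 2.8,"az": -0.833,"claw": 0},{"x": 30,"y": -21.3,"z": 3.2,"az": -0.952,"claw": 0},{"x": 33,"y": -23.4,"z": 3.6,"az": -1.07,"claw": 0},{"x": 36,"y": -25.5,"z": 4,"az": -1.187,"claw": 0}]}}

```text
invalid input at $.rows[0]: expected keys x, y, z, ax, ay, az, claw
```

```bash
cat >> h.py <<'E'
from scipy.spatial.transform import Rotation as Ro
def need(p,yaw=83.75):
    s=readout.read_state(); R=Ro.from_euler("xyz",s["tcp_rot"],degrees=True)
    T=Ro.from_euler("xyz",[180,0,yaw],degrees=True)
    print("shift cm",np.round(R.inv().apply(np.array(p)-s["eef_pos"])/10,2),"turn",np.round((R.inv()*T).as_rotvec(),3))
E
python3 -c "
from h import *
show(); need([551,2.4,90])"
```

```text
clock 0.1
eef_pos [ 142.84 -504.78  198.01]
tcp_rot [-179.92    0.     15.8 ]
wrist_force [-0.54 -0.14  0.42]
grip_width 85.58
shift cm [ 53.08 -37.67  10.85] turn [-1.000e-03 -1.000e-03 -1.186e+00]
```

{"fn": "arm_command", "kwargs": {"rows": [{"x": 3,"y": -2.1,"z": 0.4,"ax": 0,"ay": 0,"az": -0.119,"claw": 0},{"x": 6.3,"y": -4.5,"z": 0.8,"ax": 0,"ay": 0,"az": -0.238,"claw": 0},{"x": 9.6,"y": -6.8,"z": 1.2,"ax": 0,"ay": 0,"az": -0.357,"claw": 0},{"x": 13,"y": -9.2,"z": 1.6,"ax": 0,"ay": 0,"az": -0.476,"claw": 0},{"x": 16.3,"y": -11.5,"z": 2,"ax": 0,"ay": 0,"az": -0.595,"claw": 0},{"x": 19.6,"y": -13.9,"z": 2.4,"ax": 0,"ay": 0,"az": -0.714,"claw": 0},{"x": 23,"y": -16.3,"z": 2.8,"ax": 0,"ay": 0,"az": -0.833,"claw": 0},{"x": 26.3,"y": -18.6,"z": 3.2,"ax": 0,"ay": 0,"az": -0.952,"claw": 0},{"x": 29.6,"y": -21,"z": 3.6,"ax": 0,"ay": 0,"az": -1.07,"claw": 0},{"x": 33,"y": -23.4,"z": 4,"ax": 0,"ay": 0,"az": -1.187,"claw": 0}]}}

```text
clock: 0.93
eef_pos: [397.2, -188.3, 158.4]
tcp_rot: [-180.0, 0.0, 84.1]
wrist_force: [-0.1, 0.1, -0.3]
grip_width: -0.0
gripper_force: 0.0
```

```bash
python3 -c "
from h import *
show(); need([551,2.4,100])"
```

```text
clock 0.93
eef_pos [ 397.21 -188.31  158.4 ]
tcp_rot [-179.99    0.     84.14]
wrist_force [-0.14  0.07 -0.28]
grip_width -0.05
shift cm [20.54 13.35  5.84] turn [-0.     0.     0.007]
```

{"fn": "arm_command", "kwargs": {"rows": [{"x": 3.4,"y": 2.2,"z": 0,"ax": 0,"ay": 0,"az": 0,"claw": 0},{"x": 6.8,"y": 4.4,"z": 0,"ax": 0,"ay": 0,"az": 0,"claw": 0},{"x": 10.2,"y": 6.7,"z": 1,"ax": 0,"ay": 0,"az": 0,"claw": 0},{"x": 13.6,"y": 8.9,"z": 2,"ax": 0,"ay": 0,"az": 0,"claw": 0},{"x": 17,"y": 11.2,"z": 3,"ax": 0,"ay": 0,"az": 0,"claw": 0},{"x": 20.5,"y": 13.4,"z": 5,"ax": 0,"ay": 0,"az": 0,"claw": 0},{"x": 20.5,"y": 13.4,"z": 7,"ax": 0,"ay": 0,"az": 0,"claw": 0},{"x": 20.5,"y": 13.4,"z": 7,"ax": 0,"ay": 0,"az": 0,"claw": 0},{"x": 20.5,"y": 13.4,"z": 7,"ax": 0,"ay": 0,"az": 0,"claw": 0}]}}

```text
clock: 1.68
eef_pos: [550.4, -0.6, 87.2]
tcp_rot: [-179.7, 0.0, 83.9]
wrist_force: [0.8, 0.5, 0.6]
grip_width: -0.2
gripper_force: 0.0
```

```bash
python3 -c "
from h import *
show(); need([551,2.4,60])
for n in('top','scene'): cv2.imwrite('pics/%s1.png'%n,imaging.grab_frame(n))
a=cv2.imread('pics/top1.png')[170:310,200:440];b=cv2.imread('pics/scene1.png')[110:260,160:360]
cv2.imwrite('pics/c1.png',cv2.vconcat([cv2.resize(a,(500,292)),cv2.resize(b,(500,300))]))"
```

```text
clock 1.68
eef_pos [550.4   -0.61  87.25]
tcp_rot [-1.7975e+02  5.0000e-02  8.3880e+01]
wrist_force [0.77 0.48 0.63]
grip_width -0.23
shift cm [0.31 0.04 2.72] turn [-0.004  0.001  0.002]
```

View pics/c1.png

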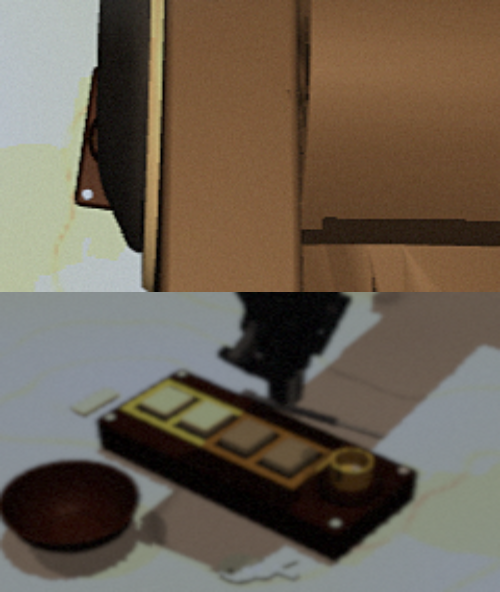

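The crop shows the closed fingers above the first key, just beside the socket. Next I'll descend.

{"fn": "arm_command", "kwargs": {"rows": [{"x": 0.3,"y": 0,"z": 1,"ax": 0,"ay": 0,"az": 0,"claw": 0},{"x": 0.3,"y": 0,"z": 2,"ax": 0,"ay": 0,"az": 0,"claw": 0},{"x": 0.3,"y": 0,"z": 2.6,"ax": 0,"ay": 0,"az": 0,"claw": 0},{"x": 0.3,"y": 0,"z": 2.6,"ax": 0,"ay": 0,"az": 0,"claw": 0},{"x": 0.3,"y": 0,"z": 2.6,"ax": 0,"ay": 0,"az": 0,"claw": 0}]}}

```text
clock: 2.2
eef_pos: [551.7, 1.8, 62.2]
tcp_rot: [-179.9, 0.0, 83.8]
wrist_force: [0.0, -0.3, 0.5]
grip_width: 0.2
gripper_force: 0.0
```

{"fn": "arm_command", "kwargs": {"rows": [{"x": 0,"y": 0,"z": 0.1,"ax": 0,"ay": 0,"az": 0,"claw": 0},{"x": 0,"y": 0,"z": 0.1,"ax": 0,"ay": 0,"az": 0,"claw": 0},{"x": 0,"y": 0,"z": 0.1,"ax": 0,"ay": 0,"az": 0,"claw": 0}]}}

```text
clock: 2.45
eef_pos: [552.5, 2.1, 62.0]
tcp_rot: [180.0, -0.0, 83.8]
wrist_force: [0.3, -0.1, -0.1]
grip_width: -0.2
gripper_force: 0.0
```

{"fn": "arm_command", "kwargs": {"rows": [{"x": 0,"y": 0,"z": 0.2,"ax": 0,"ay": 0,"az": 0,"claw": 0},{"x": 0,"y": 0,"z": 0.3,"ax": 0,"ay": 0,"az": 0,"claw": 0},{"x": 0,"y": 0,"z": 0.3,"ax": 0,"ay": 0,"az": 0,"claw": 0}]}}

```text
clock: 2.7
eef_pos: [552.2, 2.1, 58.5]
tcp_rot: [-180.0, 0.0, 83.8]
wrist_force: [0.9, 0.5, -0.4]
grip_width: -0.2
gripper_force: 0.0
```

{"fn": "arm_command", "kwargs": {"rows": [{"x": 0,"y": 0,"z": 0.1,"ax": 0,"ay": 0,"az": 0,"claw": 0},{"x": 0,"y": 0,"z": 0.1,"ax": 0,"ay": 0,"az": 0,"claw": 0},{"x": 0,"y": 0,"z": 0.1,"ax": 0,"ay": 0,"az": 0,"claw": 0}]}}

```text
clock: 2.95
eef_pos: [552.3, 2.1, 57.6]
tcp_rot: [-180.0, 0.0, 83.8]
wrist_force: [-0.5, 0.0, -0.7]
grip_width: 0.1
gripper_force: 0.0
```

{"fn": "arm_command", "kwargs": {"rows": [{"x": 0,"y": 0,"z": 0.1,"ax": 0,"ay": 0,"az": 0,"claw": 0},{"x": 0,"y": 0,"z": 0.1,"ax": 0,"ay": 0,"az": 0,"claw": 0},{"x": 0,"y": 0,"z": 0.1,"ax": 0,"ay": 0,"az": 0,"claw": 0}]}}

```text
clock: 3.2
eef_pos: [552.3, 2.1, 56.6]
tcp_rot: [-180.0, 0.0, 83.8]
wrist_force: [0.2, 0.3, -0.3]
grip_width: 0.1
gripper_force: 0.0
```

{"fn": "arm_command", "kwargs": {"rows": [{"x": 0,"y": 0,"z": 0.1,"ax": 0,"ay": 0,"az": 0,"claw": 0},{"x": 0,"y": 0,"z": 0.1,"ax": 0,"ay": 0,"az": 0,"claw": 0},{"x": 0,"y": 0,"z": 0.1,"ax": 0,"ay": 0,"az": 0,"claw": 0}]}}

```text
clock: 3.45
eef_pos: [552.3, 2.1, 55.6]
tcp_rot: [-180.0, -0.0, 83.8]
wrist_force: [-1.8, -0.3, -0.9]
grip_width: 0.2
gripper_force: 0.0
```

{"fn": "arm_command", "kwargs": {"rows": [{"x": 0,"y": 0,"z": 0.05,"ax": 0,"ay": 0,"az": 0,"claw": 0},{"x": 0,"y": 0,"z": 0.05,"ax": 0,"ay": 0,"az": 0,"claw": 0},{"x": 0,"y": 0,"z": 0.05,"ax": 0,"ay": 0,"az": 0,"claw": 0}]}}

```text
clock: 3.7
eef_pos: [552.3, 2.1, 55.2]
tcp_rot: [180.0, 0.0, 83.8]
wrist_force: [-0.9, 0.0, 0.3]
grip_width: 0.2
gripper_force: 0.0
```

{"fn": "arm_command", "kwargs": {"rows": [{"x": 0,"y": 0,"z": 0.05,"ax": 0,"ay": 0,"az": 0,"claw": 0},{"x": 0,"y": 0,"z": 0.05,"ax": 0,"ay": 0,"az": 0,"claw": 0},{"x": 0,"y": 0,"z": 0.05,"ax": 0,"ay": 0,"az": 0,"claw": 0}]}}

```text
clock: 3.95
eef_pos: [552.3, 2.1, 54.7]
tcp_rot: [-180.0, 0.0, 83.8]
wrist_force: [-0.1, -0.2, 0.1]
grip_width: -0.2
gripper_force: 0.0
```

{"fn": "arm_command", "kwargs": {"rows": [{"x": 0,"y": 0,"z": 0.05,"ax": 0,"ay": 0,"az": 0,"claw": 0},{"x": 0,"y": 0,"z": 0.05,"ax": 0,"ay": 0,"az": 0,"claw": 0},{"x": 0,"y": 0,"z": 0.05,"ax": 0,"ay": 0,"az": 0,"claw": 0}]}}

```text
clock: 4.2
eef_pos: [552.3, 2.1, 54.2]
tcp_rot: [-180.0, 0.0, 83.8]
wrist_force: [0.5, -0.0, 0.6]
grip_width: -0.3
gripper_force: 0.0
```

{"fn": "arm_command", "kwargs": {"rows": [{"x": 0,"y": 0,"z": 0.05,"ax": 0,"ay": 0,"az": 0,"claw": 0},{"x": 0,"y": 0,"z": 0.05,"ax": 0,"ay": 0,"az": 0,"claw": 0},{"x": 0,"y": 0,"z": 0.05,"ax": 0,"ay": 0,"az": 0,"claw": 0}]}}

```text
clock: 4.45
eef_pos: [552.3, 2.1, 53.7]
tcp_rot: [-180.0, -0.0, 83.8]
wrist_force: [-0.6, -0.1, -0.3]
grip_width: -0.4
gripper_force: 0.0
```

```bash
python3 -c "
from h import *
show()"
```

```text
clock 4.45
eef_pos [552.3    2.09  53.67]
tcp_rot [-180.     -0.     83.81]
wrist_force [-0.64 -0.07 -0.3 ]
grip_width -0.42
```

{"fn": "arm_command", "kwargs": {"rows": [{"x": 0,"y": 0,"z": 0.04,"ax": 0,"ay": 0,"az": 0,"claw": 0},{"x": 0,"y": 0,"z": 0.04,"ax": 0,"ay": 0,"az": 0,"claw": 0},{"x": 0,"y": 0,"z": 0.04,"ax": 0,"ay": 0,"az": 0,"claw": 0}]}}

```text
clock: 4.7
eef_pos: [552.3, 2.1, 53.3]
tcp_rot: [180.0, -0.0, 83.8]
wrist_force: [-0.1, -0.3, -0.4]
grip_width: 0.3
gripper_force: 0.0
```

```bash
python3 -c "
from h import *
cv2.imwrite('pics/scene2.png',imaging.grab_frame('scene'));show()
b=cv2.imread('pics/scene2.png')[130:240,190:340]
cv2.imwrite('pics/c2.png',cv2.resize(b,(750,550),interpolation=cv2.INTER_CUBIC))
c=imaging.get_calibration('scene')
print(cv2.projectPoints(np.array([[552.3,2.1,57],[552.3,2.1,53],[551,2.4,57]]),c['rvec'],c['tvec'],c['intrinsics'],None)[0].reshape(-1,2)-[190,130])"
```

```text
clock 4.75
eef_pos [552.3    2.11  53.31]
tcp_rot [-180.     -0.     83.81]
wrist_force [-0.1  -0.44  0.77]
grip_width -0.37
[[84.79189944 58.99578007]
 [84.77545949 60.42990371]
 [85.26612942 58.6670326 ]]
```

View pics/c2.png

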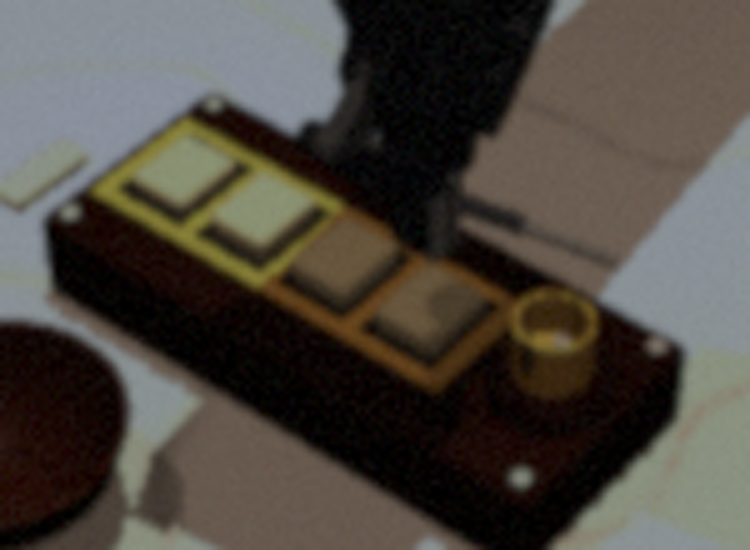

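The crop shows the visible fingertip end at about (440,252) in the crop. That is higher than the projected TCP at (424,300), so the finger may still be hovering. I'll check by comparing frames.

```bash
python3 -c "
from h import *
a=cv2.imread('pics/scene1.png')[150:210,240:310];b=cv2.imread('pics/scene2.png')[150:210,240:310]
f=lambda i:cv2.resize(np.clip(i*2.2,0,255).astype(np.uint8),(400,343),interpolation=cv2.INTER_CUBIC)
cv2.imwrite('pics/c3.png',cv2.hconcat([f(a),f(b)]))"
```

```text
(no output)
```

View pics/c3.png

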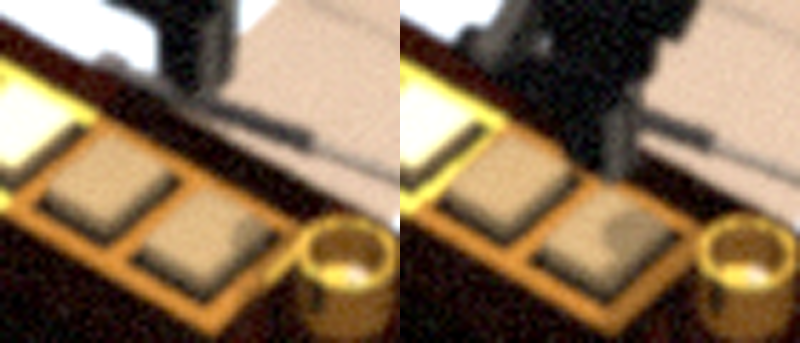

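The tip is visibly hovering above key 1, with its bottom at about (276,182) px and its shadow on the key near (280,190). I'll check the gripper itself.

```bash
python3 -c "
from h import *
b=cv2.imread('pics/scene2.png')[70:215,210:360].astype(float)
cv2.imwrite('pics/c4.png',cv2.resize((255*np.clip(b/255*1.3,0,1)**0.5).astype(np.uint8),(620,600),interpolation=cv2.INTER_CUBIC))
print(readout.read_state())"
```

```text
{'clock': 4.75, 'qpos': array([ 2.17952709e-01,  1.23579053e+01, -1.45206179e+01,  6.31227600e+01,
        7.45233228e-04,  9.64050697e+01]), 'joint_vel': array([ 0.05164724, -0.12451806,  0.09366303,  0.09681582,  0.00157093,
       -0.08867055]), 'tau': array([-5.84356985e-04, -4.78640378e+01,  3.37758958e+01,  1.42026288e-04,
        2.98685586e-05,  2.83064008e-05]), 'eef_pos': array([552.29506901,   2.10520392,  53.30826909]), 'tcp_rot': array([-1.79998642e+02, -5.97438025e-04,  8.38128830e+01]), 'wrist_force': array([-0.10479385, -0.43502973,  0.76722266]), 'wrist_torque': array([-0.07135479, -0.02675194, -0.02294575]), 'gripper_force': 0.0, 'grip_width': -0.3666986724978873}
```

View pics/c4.png

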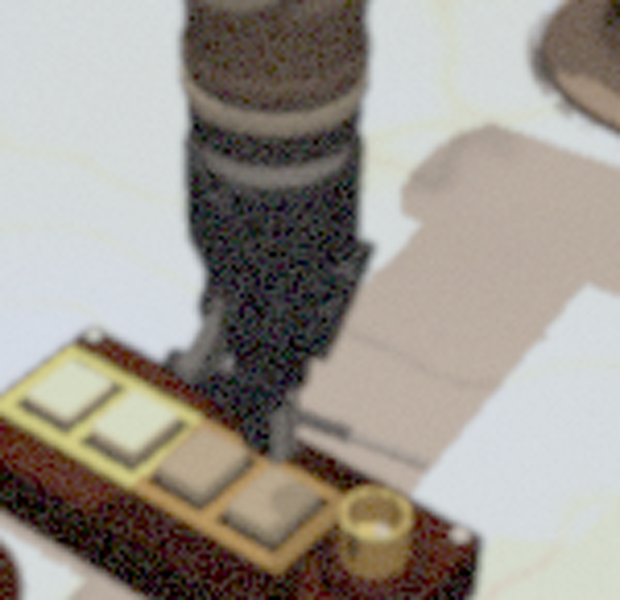

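The fingers are shut and the tip is still clearly above the key, roughly 25 mm by image. I'll go down in stages and watch the force.

{"fn": "arm_command", "kwargs": {"rows": [{"x": 0,"y": 0,"z": 0.2,"ax": 0,"ay": 0,"az": 0,"claw": 0},{"x": 0,"y": 0,"z": 0.3,"ax": 0,"ay": 0,"az": 0,"claw": 0},{"x": 0,"y": 0,"z": 0.3,"ax": 0,"ay": 0,"az": 0,"claw": 0}]}}

```text
clock: 5.0
eef_pos: [552.1, 2.1, 49.9]
tcp_rot: [-180.0, 0.0, 83.8]
wrist_force: [0.4, 0.8, 0.2]
grip_width: -0.1
gripper_force: 0.0
```

{"fn": "arm_command", "kwargs": {"rows": [{"x": 0,"y": 0,"z": 0.2,"ax": 0,"ay": 0,"az": 0,"claw": 0},{"x": 0,"y": 0,"z": 0.3,"ax": 0,"ay": 0,"az": 0,"claw": 0},{"x": 0,"y": 0,"z": 0.3,"ax": 0,"ay": 0,"az": 0,"claw": 0}]}}

```text
clock: 5.25
eef_pos: [552.1, 2.1, 47.0]
tcp_rot: [-180.0, 0.0, 83.8]
wrist_force: [-0.6, 0.0, 0.5]
grip_width: 0.0
gripper_force: 0.0
```

```bash
python3 -c "
from h import *
cv2.imwrite('pics/scene3.png',imaging.grab_frame('scene'));show()
b=cv2.imread('pics/scene3.png')[150:210,240:310]
cv2.imwrite('pics/c5.png',cv2.resize(np.clip(b*2.2,0,255).astype(np.uint8),(700,600),interpolation=cv2.INTER_CUBIC))"
```

```text
clock 5.3
eef_pos [552.19   2.11  47.08]
tcp_rot [-179.98    0.     83.81]
wrist_force [ 0.06 -0.24 -0.2 ]
grip_width 0.01
```

View pics/c5.png

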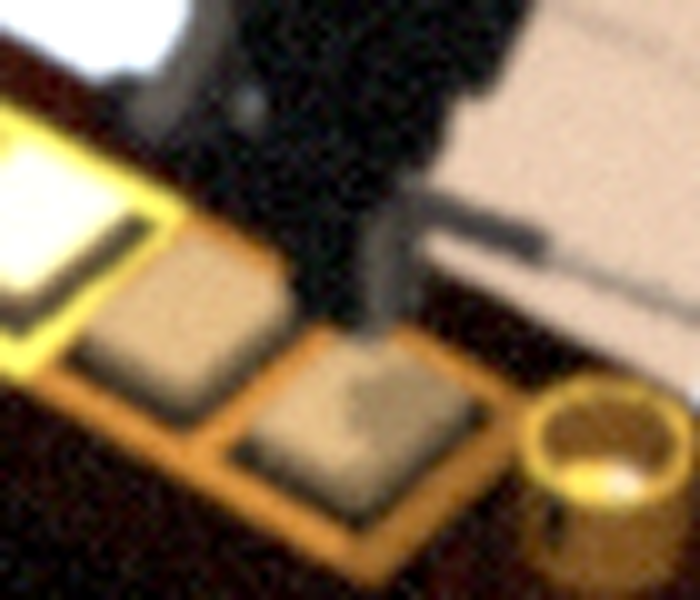

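The tip corner is at about (277,184.5) and its shadow is at (279,190) on key 1, so there is some 10–15 mm still to go. I'll keep descending under force guard.

{"fn": "arm_command", "kwargs": {"rows": [{"x": 0,"y": 0,"z": 0.2,"ax": 0,"ay": 0,"az": 0,"claw": 0},{"x": 0,"y": 0,"z": 0.3,"ax": 0,"ay": 0,"az": 0,"claw": 0},{"x": 0,"y": 0,"z": 0.3,"ax": 0,"ay": 0,"az": 0,"claw": 0}]}}

```text
clock: 5.55
eef_pos: [552.1, 2.1, 44.0]
tcp_rot: [-180.0, 0.0, 83.8]
wrist_force: [-0.5, 0.2, -0.0]
grip_width: 0.3
gripper_force: 0.0
```

{"fn": "arm_command", "kwargs": {"rows": [{"x": 0,"y": 0,"z": 0.15,"ax": 0,"ay": 0,"az": 0,"claw": 0},{"x": 0,"y": 0,"z": 0.2,"ax": 0,"ay": 0,"az": 0,"claw": 0},{"x": 0,"y": 0,"z": 0.2,"ax": 0,"ay": 0,"az": 0,"claw": 0}]}}

```text
clock: 5.8
eef_pos: [552.2, 2.1, 42.1]
tcp_rot: [-180.0, 0.0, 83.8]
wrist_force: [-0.4, 0.5, 0.2]
grip_width: 0.2
gripper_force: 0.0
```

{"fn": "arm_command", "kwargs": {"rows": [{"x": 0,"y": 0,"z": 0.15,"ax": 0,"ay": 0,"az": 0,"claw": 0},{"x": 0,"y": 0,"z": 0.2,"ax": 0,"ay": 0,"az": 0,"claw": 0},{"x": 0,"y": 0,"z": 0.2,"ax": 0,"ay": 0,"az": 0,"claw": 0}]}}

```text
clock: 6.05
eef_pos: [552.2, 2.1, 40.1]
tcp_rot: [-180.0, 0.0, 83.8]
wrist_force: [0.3, 1.3, -0.4]
grip_width: -0.2
gripper_force: 0.0
```

{"fn": "arm_command", "kwargs": {"rows": [{"x": 0,"y": 0,"z": 0.15,"ax": 0,"ay": 0,"az": 0,"claw": 0},{"x": 0,"y": 0,"z": 0.2,"ax": 0,"ay": 0,"az": 0,"claw": 0},{"x": 0,"y": 0,"z": 0.2,"ax": 0,"ay": 0,"az": 0,"claw": 0}]}}

```text
clock: 6.3
eef_pos: [552.2, 2.1, 38.1]
tcp_rot: [-180.0, 0.0, 83.8]
wrist_force: [-0.4, -0.9, -0.8]
grip_width: -0.1
gripper_force: 0.0
```

{"fn": "arm_command", "kwargs": {"rows": [{"x": 0,"y": 0,"z": 0.1,"ax": 0,"ay": 0,"az": 0,"claw": 0},{"x": 0,"y": 0,"z": 0.15,"ax": 0,"ay": 0,"az": 0,"claw": 0},{"x": 0,"y": 0,"z": 0.15,"ax": 0,"ay": 0,"az": 0,"claw": 0}]}}

```text
clock: 6.55
eef_pos: [552.2, 2.1, 36.7]
tcp_rot: [-180.0, 0.0, 83.8]
wrist_force: [-0.3, -0.3, 0.4]
grip_width: -0.3
gripper_force: 0.0
```

{"fn": "arm_command", "kwargs": {"rows": [{"x": 0,"y": 0,"z": 0.1,"ax": 0,"ay": 0,"az": 0,"claw": 0},{"x": 0,"y": 0,"z": 0.15,"ax": 0,"ay": 0,"az": 0,"claw": 0},{"x": 0,"y": 0,"z": 0.15,"ax": 0,"ay": 0,"az": 0,"claw": 0}]}}

```text
clock: 6.8
eef_pos: [552.2, 2.1, 35.2]
tcp_rot: [-180.0, 0.0, 83.8]
wrist_force: [0.3, 0.3, 0.7]
grip_width: 0.1
gripper_force: 0.0
```

```bash
python3 -c "
from h import *
cv2.imwrite('pics/scene4.png',imaging.grab_frame('scene'));show()
b=cv2.imread('pics/scene4.png')[150:210,240:310]
cv2.imwrite('pics/c6.png',cv2.resize(np.clip(b*2.2,0,255).astype(np.uint8),(700,600),interpolation=cv2.INTER_CUBIC))"
```

```text
clock 6.85
eef_pos [552.26   2.11  35.21]
tcp_rot [-179.99   -0.     83.81]
wrist_force [ 0.13 -0.04  0.37]
grip_width 0.06
```

View pics/c6.png

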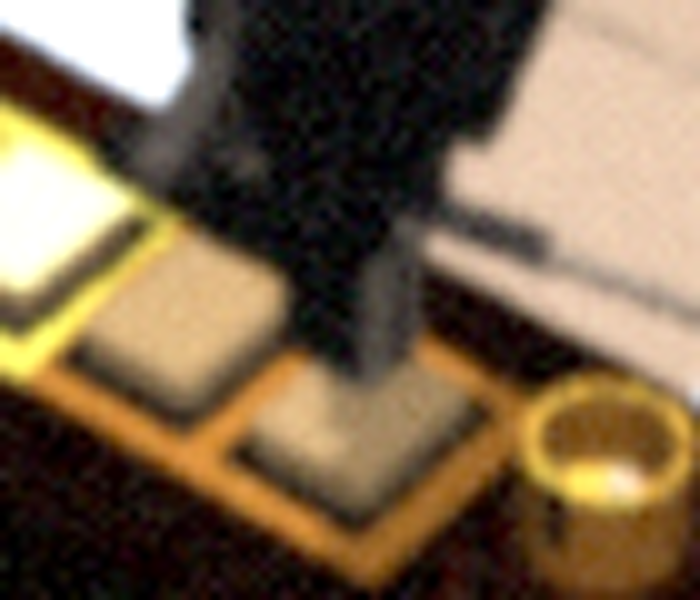

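The tip corner is at crop (365,385), the key centre at (360,415), and there is still no force. I'll continue in 2 mm steps.

{"fn": "arm_command", "kwargs": {"rows": [{"x": 0,"y": 0,"z": 0.1,"ax": 0,"ay": 0,"az": 0,"claw": 0},{"x": 0,"y": 0,"z": 0.2,"ax": 0,"ay": 0,"az": 0,"claw": 0},{"x": 0,"y": 0,"z": 0.2,"ax": 0,"ay": 0,"az": 0,"claw": 0}]}}

```text
clock: 7.1
eef_pos: [552.2, 2.1, 33.1]
tcp_rot: [-180.0, 0.0, 83.8]
wrist_force: [-0.5, -0.2, 0.7]
grip_width: 0.3
gripper_force: 0.0
```

{"fn": "arm_command", "kwargs": {"rows": [{"x": 0,"y": 0,"z": 0.1,"ax": 0,"ay": 0,"az": 0,"claw": 0},{"x": 0,"y": 0,"z": 0.15,"ax": 0,"ay": 0,"az": 0,"claw": 0},{"x": 0,"y": 0,"z": 0.15,"ax": 0,"ay": 0,"az": 0,"claw": 0}]}}

```text
clock: 7.35
eef_pos: [552.2, 2.1, 31.6]
tcp_rot: [-180.0, -0.0, 83.8]
wrist_force: [0.1, -0.5, -0.5]
grip_width: 0.1
gripper_force: 0.0
```

{"fn": "arm_command", "kwargs": {"rows": [{"x": 0,"y": 0,"z": 0.1,"ax": 0,"ay": 0,"az": 0,"claw": 0},{"x": 0,"y": 0,"z": 0.15,"ax": 0,"ay": 0,"az": 0,"claw": 0},{"x": 0,"y": 0,"z": 0.15,"ax": 0,"ay": 0,"az": 0,"claw": 0}]}}

```text
clock: 7.6
eef_pos: [552.2, 2.1, 30.2]
tcp_rot: [-180.0, 0.0, 83.8]
wrist_force: [-0.1, -0.1, -0.6]
grip_width: -0.1
gripper_force: 0.0
```

{"fn": "arm_command", "kwargs": {"rows": [{"x": 0,"y": 0,"z": 0.1,"ax": 0,"ay": 0,"az": 0,"claw": 0},{"x": 0,"y": 0,"z": 0.15,"ax": 0,"ay": 0,"az": 0,"claw": 0},{"x": 0,"y": 0,"z": 0.15,"ax": 0,"ay": 0,"az": 0,"claw": 0}]}}

```text
clock: 7.85
eef_pos: [552.2, 2.1, 28.6]
tcp_rot: [-180.0, 0.0, 83.8]
wrist_force: [1.0, 0.5, -0.2]
grip_width: -0.3
gripper_force: 0.0
```

```bash
python3 -c "
from h import *
b=imaging.grab_frame('scene');cv2.imwrite('pics/scene5.png',b)
a=cv2.imread('pics/scene1.png')
print('cols 266..288 rows 178..202')
for i,n in((a,'before'),(b,'now')):
  g=cv2.cvtColor(i,cv2.COLOR_BGR2GRAY)[176:203,264:290]; print(n)
  for r,row in zip(range(176,203),g): print(r,*['%3d'%v for v in row])
s=readout.read_state(); print(s['wrist_force'],s['tau'])
"
```

```text
cols 266..288 rows 178..202
before
176  79  74  68  58  49  36  28  13  13   4   4   4   3   1   6   2   6  14  31  44  66  77  86  90  89  88
177  87  83  79  71  66  58  46  39  22  13   9   5   2   5   4   2   9   8   7  19  30  47  63  77  87  90
178  88  86  85  79  74  68  66  58  49  35  16  11   7   5   8   9  11   0   8   5  10  15  31  45  63  77
179  87  86  88  83  73  66  64  66  64  52  43  30  20  12   1   8   2   7  12   4   6  13   9  19  32  46
180  88  85  83  77  64  52  51  60  67  67  66  55  43  23  20   7  11  11  12   3   1  13   3   8   3  18
181  87  83  75  63  51  37  28  43  62  68  76  68  64  51  37  24  14  11   7   4   4   5   9   6   4   4
182  82  73  60  51  43  28  24  42  63  72  74  76  74  66  55  45  35  23  17  11   7   4   4  10   3  11
183  73  62  48  43  32  27  41  61  69  73  76  80  77  76  71  68  59  48  39  25  15  10   8   6   2  11
184  57  49  40  31  30  44  58  68  74  77  81  82  84  80  79  74  69  66  57  48  31  19  13   9   5   3
185  49  37  34  37  45  61  71  76  77  82  85  84  86  83  84  79  78  74  71  64  52  45  
[... 4204 characters left out ...]
42  49  54  54  48  43  37
198  68  60  47  32  26  25  30  35  42  44  52  56  53  49  44  35  29  34  39  47  53  55  50  44  30  21
199  72  70  64  53  38  32  21  24  29  37  42  46  46  42  28  28  33  43  51  52  52  49  39  28  15   2
200  64  67  68  67  58  51  34  25  24  24  35  38  38  28  20  29  42  47  52  55  48  41  27  16   1   4
201  38  53  60  67  70  66  58  44  25  20  18  19  22  24  36  45  51  55  54  48  40  22   8   1  13   5
202  17  31  44  55  65  68  66  57  40  32  25  17  22  37  43  52  56  52  51  37  28   3   9   3   5   9
[0.03965239 1.08274497 0.17593823] [-2.65299213e-04 -4.81949973e+01  3.31729317e+01 -1.53751014e-02
  9.79646870e-05 -1.73235173e-05]
```

The key top's centre is at (275.5,188.5) and the tip footprint's centre at about (275,186). That leaves about 7 mm to go, well centred.

{"fn": "arm_command", "kwargs": {"rows": [{"x": 0,"y": 0,"z": 0.1,"ax": 0,"ay": 0,"az": 0,"claw": 0},{"x": 0,"y": 0,"z": 0.2,"ax": 0,"ay": 0,"az": 0,"claw": 0},{"x": 0,"y": 0,"z": 0.2,"ax": 0,"ay": 0,"az": 0,"claw": 0}]}}

```text
clock: 8.15
eef_pos: [552.2, 2.1, 26.6]
tcp_rot: [-180.0, 0.0, 83.8]
wrist_force: [-1.1, -0.2, 1.0]
grip_width: 0.1
gripper_force: 0.0
```

{"fn": "arm_command", "kwargs": {"rows": [{"x": 0,"y": 0,"z": 0.05,"ax": 0,"ay": 0,"az": 0,"claw": 0},{"x": 0,"y": 0,"z": 0.1,"ax": 0,"ay": 0,"az": 0,"claw": 0},{"x": 0,"y": 0,"z": 0.1,"ax": 0,"ay": 0,"az": 0,"claw": 0}]}}

```text
clock: 8.4
eef_pos: [552.3, 2.1, 25.7]
tcp_rot: [-180.0, 0.0, 83.8]
wrist_force: [0.0, -0.3, -0.6]
grip_width: 0.1
gripper_force: 0.0
```

{"fn": "arm_command", "kwargs": {"rows": [{"x": 0,"y": 0,"z": 0.05,"ax": 0,"ay": 0,"az": 0,"claw": 0},{"x": 0,"y": 0,"z": 0.1,"ax": 0,"ay": 0,"az": 0,"claw": 0},{"x": 0,"y": 0,"z": 0.1,"ax": 0,"ay": 0,"az": 0,"claw": 0}]}}

```text
clock: 8.65
eef_pos: [552.2, 2.1, 24.7]
tcp_rot: [-180.0, 0.0, 83.8]
wrist_force: [0.0, 0.5, 0.2]
grip_width: 0.1
gripper_force: 0.0
```

{"fn": "arm_command", "kwargs": {"rows": [{"x": 0,"y": 0,"z": 0.05,"ax": 0,"ay": 0,"az": 0,"claw": 0},{"x": 0,"y": 0,"z": 0.1,"ax": 0,"ay": 0,"az": 0,"claw": 0},{"x": 0,"y": 0,"z": 0.1,"ax": 0,"ay": 0,"az": 0,"claw": 0}]}}

```text
clock: 8.9
eef_pos: [552.4, 2.1, 24.0]
tcp_rot: [180.0, -0.0, 83.8]
wrist_force: [-0.5, -0.3, 3.0]
grip_width: 0.0
gripper_force: 1.2
```

Contact: 3 N at a TCP reading of 24.0. The fingertip actually ends about 31–33 mm behind the reported TCP. I'll lift, move on 44 mm and tap key 2.

{"fn": "arm_command", "kwargs": {"rows": [{"x": 0,"y": 0,"z": -0.8,"ax": 0,"ay": 0,"az": 0,"claw": 0},{"x": -1.5,"y": 0,"z": -0.8,"ax": 0,"ay": 0,"az": 0,"claw": 0},{"x": -3.5,"y": 0,"z": -0.8,"ax": 0,"ay": 0,"az": 0,"claw": 0},{"x": -4.4,"y": 0,"z": -0.8,"ax": 0,"ay": 0,"az": 0,"claw": 0},{"x": -4.4,"y": 0,"z": -0.5,"ax": 0,"ay": 0,"az": 0,"claw": 0},{"x": -4.4,"y": 0,"z": -0.3,"ax": 0,"ay": 0,"az": 0,"claw": 0},{"x": -4.4,"y": 0,"z": -0.3,"ax": 0,"ay": 0,"az": 0,"claw": 0}]}}

```text
clock: 9.48
eef_pos: [547.2, -41.2, 26.2]
tcp_rot: [-179.9, -0.0, 83.8]
wrist_force: [-0.2, -0.2, 0.0]
grip_width: 0.1
gripper_force: 0.0
```

{"fn": "arm_command", "kwargs": {"rows": [{"x": 0,"y": 0,"z": 0.1,"ax": 0,"ay": 0,"az": 0,"claw": 0},{"x": 0,"y": 0,"z": 0.1,"ax": 0,"ay": 0,"az": 0,"claw": 0},{"x": 0,"y": 0,"z": 0.1,"ax": 0,"ay": 0,"az": 0,"claw": 0}]}}

```text
clock: 9.73
eef_pos: [547.5, -41.1, 25.7]
tcp_rot: [-180.0, -0.0, 83.9]
wrist_force: [-0.4, -0.5, 0.5]
grip_width: -0.1
gripper_force: 0.0
```

{"fn": "arm_command", "kwargs": {"rows": [{"x": 0,"y": 0,"z": 0.1,"ax": 0,"ay": 0,"az": 0,"claw": 0},{"x": 0,"y": 0,"z": 0.1,"ax": 0,"ay": 0,"az": 0,"claw": 0},{"x": 0,"y": 0,"z": 0.1,"ax": 0,"ay": 0,"az": 0,"claw": 0}]}}

```text
clock: 9.98
eef_pos: [547.6, -41.5, 24.8]
tcp_rot: [-180.0, -0.0, 83.8]
wrist_force: [-0.2, -0.5, -0.5]
grip_width: 0.3
gripper_force: 0.0
```

{"fn": "arm_command", "kwargs": {"rows": [{"x": 0,"y": 0,"z": 0.05,"ax": 0,"ay": 0,"az": 0,"claw": 0},{"x": 0,"y": 0,"z": 0.1,"ax": 0,"ay": 0,"az": 0,"claw": 0},{"x": 0,"y": 0,"z": 0.1,"ax": 0,"ay": 0,"az": 0,"claw": 0}]}}

```text
clock: 10.23
eef_pos: [547.7, -41.6, 24.0]
tcp_rot: [180.0, -0.0, 83.8]
wrist_force: [-1.5, 0.1, 2.1]
grip_width: 0.2
gripper_force: 1.2
```

Key 2 makes contact at the same height, 24.0. Now key 3.

{"fn": "arm_command", "kwargs": {"rows": [{"x": 0,"y": 0,"z": -0.8,"ax": 0,"ay": 0,"az": 0,"claw": 0},{"x": -1.5,"y": 0,"z": -0.8,"ax": 0,"ay": 0,"az": 0,"claw": 0},{"x": -3.5,"y": 0,"z": -0.8,"ax": 0,"ay": 0,"az": 0,"claw": 0},{"x": -4.4,"y": 0,"z": -0.8,"ax": 0,"ay": 0,"az": 0,"claw": 0},{"x": -4.4,"y": 0,"z": -0.5,"ax": 0,"ay": 0,"az": 0,"claw": 0},{"x": -4.4,"y": 0,"z": -0.3,"ax": 0,"ay": 0,"az": 0,"claw": 0},{"x": -4.4,"y": 0,"z": -0.1,"ax": 0,"ay": 0,"az": 0,"claw": 0},{"x": -4.4,"y": 0,"z": -0.1,"ax": 0,"ay": 0,"az": 0,"claw": 0}]}}

```text
clock: 10.9
eef_pos: [542.7, -84.9, 24.4]
tcp_rot: [-180.0, 0.0, 83.8]
wrist_force: [-0.4, -0.7, 2.5]
grip_width: -0.0
gripper_force: 0.9
```

{"fn": "arm_command", "kwargs": {"rows": [{"x": 0,"y": 0,"z": 0.05,"ax": 0,"ay": 0,"az": 0,"claw": 0},{"x": 0,"y": 0,"z": 0.1,"ax": 0,"ay": 0,"az": 0,"claw": 0},{"x": 0,"y": 0,"z": 0.1,"ax": 0,"ay": 0,"az": 0,"claw": 0}]}}

```text
clock: 11.15
eef_pos: [542.7, -84.9, 23.8]
tcp_rot: [-180.0, -0.0, 83.8]
wrist_force: [-2.1, 0.3, 2.7]
grip_width: -0.2
gripper_force: 1.3
```

Key 3 is also raised. Now key 4.

{"fn": "arm_command", "kwargs": {"rows": [{"x": 0,"y": 0,"z": -0.8,"ax": 0,"ay": 0,"az": 0,"claw": 0},{"x": -1.5,"y": 0,"z": -0.8,"ax": 0,"ay": 0,"az": 0,"claw": 0},{"x": -3.5,"y": 0,"z": -0.8,"ax": 0,"ay": 0,"az": 0,"claw": 0},{"x": -4.4,"y": 0,"z": -0.8,"ax": 0,"ay": 0,"az": 0,"claw": 0},{"x": -4.4,"y": 0,"z": -0.5,"ax": 0,"ay": 0,"az": 0,"claw": 0},{"x": -4.4,"y": 0,"z": -0.3,"ax": 0,"ay": 0,"az": 0,"claw": 0},{"x": -4.4,"y": 0,"z": -0.1,"ax": 0,"ay": 0,"az": 0,"claw": 0},{"x": -4.4,"y": 0,"z": -0.1,"ax": 0,"ay": 0,"az": 0,"claw": 0}]}}

```text
clock: 11.82
eef_pos: [537.7, -128.4, 24.1]
tcp_rot: [-179.9, -0.0, 83.8]
wrist_force: [-0.8, -0.6, -0.0]
grip_width: 0.1
gripper_force: 0.0
```

{"fn": "arm_command", "kwargs": {"rows": [{"x": 0,"y": 0,"z": 0.05,"ax": 0,"ay": 0,"az": 0,"claw": 0},{"x": 0,"y": 0,"z": 0.1,"ax": 0,"ay": 0,"az": 0,"claw": 0},{"x": 0,"y": 0,"z": 0.1,"ax": 0,"ay": 0,"az": 0,"claw": 0}]}}

```text
clock: 12.07
eef_pos: [538.1, -128.7, 23.7]
tcp_rot: [-180.0, -0.0, 83.8]
wrist_force: [0.5, -0.7, -0.1]
grip_width: 0.2
gripper_force: 0.0
```

{"fn": "arm_command", "kwargs": {"rows": [{"x": 0,"y": 0,"z": 0.05,"ax": 0,"ay": 0,"az": 0,"claw": 0},{"x": 0,"y": 0,"z": 0.15,"ax": 0,"ay": 0,"az": 0,"claw": 0},{"x": 0,"y": 0,"z": 0.15,"ax": 0,"ay": 0,"az": 0,"claw": 0}]}}

```text
clock: 12.32
eef_pos: [538.1, -129.1, 22.1]
tcp_rot: [-180.0, -0.0, 83.8]
wrist_force: [0.2, 0.2, -1.0]
grip_width: -0.0
gripper_force: 0.0
```

{"fn": "arm_command", "kwargs": {"rows": [{"x": 0,"y": 0,"z": 0.05,"ax": 0,"ay": 0,"az": 0,"claw": 0},{"x": 0,"y": 0,"z": 0.05,"ax": 0,"ay": 0,"az": 0,"claw": 0},{"x": 0,"y": 0,"z": 0.05,"ax": 0,"ay": 0,"az": 0,"claw": 0}]}}

```text
clock: 12.57
eef_pos: [538.1, -129.1, 21.8]
tcp_rot: [-180.0, -0.0, 83.8]
wrist_force: [-0.9, 0.3, 0.1]
grip_width: 0.0
gripper_force: 0.0
```

{"fn": "arm_command", "kwargs": {"rows": [{"x": 0,"y": 0,"z": 0.05,"ax": 0,"ay": 0,"az": 0,"claw": 0},{"x": 0,"y": 0,"z": 0.05,"ax": 0,"ay": 0,"az": 0,"claw": 0},{"x": 0,"y": 0,"z": 0.05,"ax": 0,"ay": 0,"az": 0,"claw": 0}]}}

```text
clock: 12.82
eef_pos: [538.2, -129.2, 21.4]
tcp_rot: [180.0, 0.0, 83.8]
wrist_force: [0.4, -0.6, -0.7]
grip_width: 0.2
gripper_force: 0.4
```

{"fn": "arm_command", "kwargs": {"rows": [{"x": 0,"y": 0,"z": 0.04,"ax": 0,"ay": 0,"az": 0,"claw": 0},{"x": 0,"y": 0,"z": 0.04,"ax": 0,"ay": 0,"az": 0,"claw": 0},{"x": 0,"y": 0,"z": 0.04,"ax": 0,"ay": 0,"az": 0,"claw": 0}]}}

```text
clock: 13.07
eef_pos: [538.2, -129.2, 21.2]
tcp_rot: [180.0, 0.0, 83.8]
wrist_force: [-1.5, -0.2, 2.6]
grip_width: 0.0
gripper_force: 1.7
```

Key 4 sits 3 mm lower, so it is the latched one. I'll press it firmly, then lift.

{"fn": "arm_command", "kwargs": {"rows": [{"x": 0,"y": 0,"z": 0.1,"ax": 0,"ay": 0,"az": 0,"claw": 0},{"x": 0,"y": 0,"z": 0.2,"ax": 0,"ay": 0,"az": 0,"claw": 0},{"x": 0,"y": 0,"z": 0.3,"ax": 0,"ay": 0,"az": 0,"claw": 0},{"x": 0,"y": 0,"z": 0.4,"ax": 0,"ay": 0,"az": 0,"claw": 0},{"x": 0,"y": 0,"z": 0.4,"ax": 0,"ay": 0,"az": 0,"claw": 0},{"x": 0,"y": 0,"z": 0.4,"ax": 0,"ay": 0,"az": 0,"claw": 0}]}}

```text
clock: 13.57
eef_pos: [538.3, -129.2, 18.3]
tcp_rot: [179.9, 0.0, 83.8]
wrist_force: [-3.5, 1.5, 12.1]
grip_width: 0.2
gripper_force: 6.2
```

{"fn": "arm_command", "kwargs": {"rows": [{"x": 0,"y": 0,"z": 0.08,"ax": 0,"ay": 0,"az": 0,"claw": 0},{"x": 0,"y": 0,"z": 0.08,"ax": 0,"ay": 0,"az": 0,"claw": 0},{"x": 0,"y": 0,"z": -0.1,"ax": 0,"ay": 0,"az": 0,"claw": 0},{"x": 0,"y": 0,"z": -0.3,"ax": 0,"ay": 0,"az": 0,"claw": 0},{"x": 0,"y": 0,"z": -0.5,"ax": 0,"ay": 0,"az": 0,"claw": 0},{"x": 0,"y": 0,"z": -0.5,"ax": 0,"ay": 0,"az": 0,"claw": 0}]}}

```text
clock: 14.07
eef_pos: [538.2, -129.2, 22.5]
tcp_rot: [180.0, 0.0, 83.8]
wrist_force: [-1.5, 0.7, 4.1]
grip_width: 0.4
gripper_force: 2.0
```

The key followed the finger up (4 N at 22.5, above the latched height), so it has released. I'll lift clear.

{"fn": "arm_command", "kwargs": {"rows": [{"x": 0,"y": 0,"z": -0.3,"ax": 0,"ay": 0,"az": 0,"claw": 0},{"x": 0,"y": 0,"z": -1,"ax": 0,"ay": 0,"az": 0,"claw": 0},{"x": 0,"y": 0,"z": -3,"ax": 0,"ay": 0,"az": 0,"claw": 0},{"x": 0,"y": 0,"z": -6,"ax": 0,"ay": 0,"az": 0,"claw": 0},{"x": 0,"y": 0,"z": -8,"ax": 0,"ay": 0,"az": 0,"claw": 0},{"x": 0,"y": 0,"z": -8,"ax": 0,"ay": 0,"az": 0,"claw": 0},{"x": 0,"y": 0,"z": -8,"ax": 0,"ay": 0,"az": 0,"claw": 0},{"x": 0,"y": 0,"z": -8,"ax": 0,"ay": 0,"az": 0,"claw": 0}]}}

```text
clock: 14.73
eef_pos: [537.7, -129.0, 101.2]
tcp_rot: [-179.9, -0.0, 83.8]
wrist_force: [-0.1, -1.0, -0.6]
grip_width: -0.1
gripper_force: 0.0
```

```bash
python3 -c "
from bench import workorder
print(workorder.close_job())"
```

```text
the job is handed in; nothing more can be done
None
```

I tapped all four keys in order from the socket, found the fourth one latched, pressed it until it let go, and handed the job in at about 15 s; the hand-in returned no verdict, and the pop-up is confirmed by force and height readings, not by a final picture.

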